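# Slide the TV remote into the third gap of the divider rack

## Robot

A 7-joint arm with a two-finger parallel gripper is mounted at the origin on the work surface. World frame = base frame: x ahead of the robot, y to its left, z up, the work surface at z = 0. Lengths are in m, angles in rad, forces in N, time in s.
With the tool pointing down it reaches from about 0.4 to 0.85 m from the base axis. Payload 4.5 kg.
Tool frame: the origin (TCP) lies midway between the tips of the shut fingers; the grasp point (between the pads) lies 19 mm behind it (r.hold_point_z is the distance from the TCP to the grasp point, in m); z points along the fingers, y is the direction in which the jaws open and shut (so a half turn about z gives the same grasp; the last joint's range is limited). The gripper opens to 88 mm and grips with 3 to 60 N. Pads are 18 mm wide; open, the fingers measure 123 mm over their backs; the gripper's body (75 mm by 187 mm) begins 45 mm behind the grasp point.
Start: joints at [-1.171, 0.689, -0.195, 1.565, 0.157, 0.902, -0.215], TCP at [0.224, 0.584, 0.239] pointing down, gripper open.
Joint ranges: [-3.01, 3.01], [-0.46, 2.08], [-1.47, 1.51], [0.13, 2.56], [-1, 4.14], [0.04, 2.09], [-2.66, 2.66]. Speed limits (rad/s): [2.57, 2.57, 3.14, 3.14, 3.14, 3.14, 3.14].

## Interface

Orientations are given as a unit quaternion [x, y, z, w].
In Python, from plant import r gives the robot as it stands. The module is installed in compiled form; this text tells all that it offers.
- The arm moves only by the tool move_arm, never from a script. Its arguments are lists of equal length, an entry for each row: "turn": the turn, a rotation vector about the tool's x, y, z in units of 2 pi rad (1.0 is 2 pi rad), a list of three; "dp": the shift along the tool's x, y, z in units of 2.5 cm (1.0 is 2.5 cm), a list of three; "jaw": the closure, from -1 (fully open) to 1 (shut), so that 0 is half open. In form: {"turn": [[wx, wy, wz], ...], "dp": [[x, y, z], ...], "jaw": [jaw, ...]}. A call has 1 to 10 rows; each row shifts and turns the commanded pose from where the row before left it, along the tool's axes as they then stand; what a row does not reach is not made up. A row lasts 1/12 s, in which the tool goes at most 41.7 mm and 7.16 degrees, less where a joint would pass 70% of its speed; a pose out of reach is approached as far as the arm can. A call with a number of a shift or a turn outside -1 to 1 is refused whole. A call with a gripper value outside its range is refused whole. The fingers move at their own pace and stop on an object; "newtons" is the grip in N (left out, the last holds). Time passes only in rows, so rows that do not move let the fingers close. It gives the time, the measured TCP pose, the force and the opening at its end, in the units of the state.
- r.get_state(): the state, without advancing time (a new reading comes with each control period).
- r.snapshot(name): name is "side" or "top" or "wrist"; returns a dict with "frame" (480x640x3 uint8, blue, green, red), "mtx" (3x3 intrinsics, pixels), "origin" and "orientation" of the camera in the world; the wrist camera has in their place "tool_from_camera" (4x4, takes a point from camera to tool coordinates, whose origin is the TCP and whose axes are the flange's). Camera axes: x right, y up, looking along -z (the intrinsics and any distortion apply to the point x, -y, -z); pixel columns grow to the right and rows downward; lengths in m; the calibration is good to about 2 mm. A picture is of the moment at which its call begins: read the wrist's pose just before it. There is no depth.
- r.finish_job(): hands the job in, once; it reports no verdict.
The state is a dict: "clock": time; "q": joint angles; "qd": joint speeds; "joint_torque": joint torques, N m; "tool_pos": TCP position; "eef_rot": TCP orientation; "contact_force": force on the tool from outside, world axes, zero at the start; "moment": the same for the moment, N m; "opening": opening from 0.0 (shut) to 1.0 (fully open).
Only numpy, scipy, OpenCV 4.12 (cv2) and the standard library are available. Lean on these libraries where they do the work, as an engineer would, in place of code of your own. Each camera call takes 0.05 s, during which the arm holds its last target.

## Task

Run a fingertip along the front rail of the divider rack, starting at its left-hand end as the robot faces it and counting every gap, filled or empty, until you are at the third. Then push the thick remote control that lies on the bench in front of the rack across to that third gap and slide it in lengthwise until it is fully home against the back; push it only, do not pick it up or tip it. Leave the slim remote and the domino box in the rack, and the tumbler on its coaster, where they are.

Things in the scene. Friction and masses are not known exactly. Their poses are not given: they have to be found in the camera images.
- rack: Low plywood divider rack, fixed; six gaps side by side, open to the robot, 354 mm wide. Origin: middle of the open mouth at bench level; x runs into the gaps, y to the left, z up. Gaps 52 mm wide, centres at y = 145, 87, 29, -29, -87, -145 mm, 110 mm deep from the mouth (x = 0) to the back panel (50 mm high). Partitions 6 mm thick, 44 mm high, noses rounded. No floor: things slide on the bench.
- rail1: Front rail over the first gap from the left. The rail is one flat aluminium bar, fixed across the mouth on top of the partitions: 16 mm deep, 6 mm thick, top 50 mm above the bench; behind it the gaps are open above. Origin: on the rail's top, centred on the first gap, 9 mm behind the mouth; axes as the rack's. This stretch is about 58 mm long.
- rail2: The same rail over the second gap; origin on its top surface, centred on the gap.
- rail3: The same rail over the third gap; origin on its top surface, centred on the gap.
- remote_center (a point): Centre (half-way up) of the thick black remote, loose on the bench in front of the rack: 130 mm long (x), 42 mm wide (y), 24 mm high, about 0.15 kg, buttons on top. Its x axis points into the rack within 0.2 rad. Fully home in a gap, its near end stands 20 mm out of the mouth and its centre is 45 mm inside the mouth.
- slim_remote: Slim black remote, loose, 115 x 34 x 15 mm, fully home in the second or the fifth gap; near end 5 mm out of the mouth. Origin: centre of its underside. Leave it.
- domino_box: Wooden domino box, loose, 115 x 44 x 30 mm, fully home in the other one of the second and fifth gaps; near end 5 mm out of the mouth. Origin: centre of its underside. Leave it.
- tumbler: Steel tumbler, loose, 76 mm across the rim, 115 mm high, standing on a flat coaster (94 mm across, 6 mm thick) beyond the right-hand end of the rack. Origin: centre of its underside. Leave it.
There are look-alikes about, which are no part of the job. What is shaped like the part that bears remote_center but blue, green or red is not meant.

How it is judged:
On the way, in this order (a step that is already met when the one before it is completed fails the run):
1. a finger touches the rail over the first gap (and not over the second) (contact force between the fingers and rail1 above 0.1 N and contact force between the fingers and rail2 below 0.1 N), for 0.04 s.
2. then over the second gap only (contact force between the fingers and rail2 above 0.1 N and contact force between the fingers and rail1 below 0.1 N and contact force between the fingers and rail3 below 0.1 N), for 0.04 s.
3. then over the third gap only (contact force between the fingers and rail3 above 0.1 N and contact force between the fingers and rail2 below 0.1 N), for 0.04 s.
4. after that the remote enters the third gap (x of remote_center in the frame of rack above -0.045 m and y of remote_center in the frame of rack between 0.019 and 0.039 m), for 0.1 s.
At the end, for the whole second after the job is handed in: The thick remote lies flat on the bench at rest in the third gap from the left, within 4 mm of fully home against the back panel; the slim remote and the domino box are within 10 mm and the tumbler within 15 mm of where they began (x of remote_center in the frame of rack between 0.041 and 0.049 m and y of remote_center in the frame of rack between 0.021 and 0.037 m and z of remote_center in the frame of rack below 0.016 m and angle between remote_center's own z axis and vertical below 0.1 rad and linear speed of remote below 0.02 m/s and distance of each of slim_remote, domino_box from where it was at the start of the episode below 0.01 m and distance of tumbler from where it was at the start of the episode below 0.015 m); the robot touches nothing.
It fails at once if the thick remote is picked up (its centre more than 12 mm above where it lay) (height (world z) of remote_center above 0.024 m).
It fails at once if the thick remote is tipped (angle between remote_center's own z axis and vertical above 0.35 rad).
It fails at once if the slim remote or the domino box is pushed out of place (distance of any of slim_remote, domino_box from where it was at the start of the episode above 0.01 m).
It fails at once if the tumbler is pushed away or tipped (distance of tumbler from where it was at the start of the episode above 0.015 m or angle between tumbler's own z axis and vertical above 0.2 rad).
It also fails if it takes over 61 s, if anything falls off the work surface, if the arm or the gripper's body presses on something with over 40 N, if the wrist force passes 120 N, or if a joint passes its speed limit or range.

## Working session

There is one attempt and no reset: what is moved stays moved. The work goes in short steps, Python scripts to look and compute and a tool call to move; the robot and the scene stay as the last step left them, time stands still between calls to the robot, and variables do not carry over. Pictures are saved under pics/ and viewed, and the job is handed in when it is done.

Besides the shell and the picture viewer there is one more tool, called after "Request:" by a JSON object that holds its "op" and its "data", one argument or row to a line. move_arm: Moves the arm, as the interface text tells. Shifts and turns lie within -1 to 1; 1 stands for 2.5 cm of shift or 2 pi rad of turn. Its arguments: {"type":"object","properties":{"turn":{"type":"array","items":{"type":"array","items":{"type":"number","minimum":-1,"maximum":1}}},"dp":{"type":"array","items":{"type":"array","items":{"type":"number","minimum":-1,"maximum":1}}},"jaw":{"type":"array","items":{"type":"number"}},"newtons":{"type":"number"}},"required":["turn","dp","jaw"]}

```bash
mkdir -p pics; python3 - <<'E'
from plant import r
import cv2
s=r.get_state(); print(s)
for n in ("side","top","wrist"):
    d=r.snapshot(n); cv2.imwrite(f"pics/{n}0.png",d["frame"]); print(n,{k:v for k,v in d.items() if k!="frame"})
print(r.hold_point_z)
E
```

```text
{'clock': 0.0, 'q': array([-1.17121415,  0.68999473, -0.19450345,  1.56636623,  0.15730679,
        0.90249365, -0.21509199]), 'qd': array([ 0.00101808,  0.00039488,  0.00080257,  0.00096898,  0.000307  ,
        0.00076709, -0.00089277]), 'joint_torque': array([ 2.46699465e-04, -5.27553570e+01, -1.26704648e+00, -1.53425878e+01,
       -5.27663436e-02,  6.70986497e-03,  1.62631868e-04]), 'tool_pos': array([0.22337291, 0.58302902, 0.23789715]), 'eef_rot': array([ 1.81828264e-01,  9.83329857e-01, -9.29916366e-04, -9.72674337e-05]), 'contact_force': array([ 0.59442577, -0.43353159,  0.83121766]), 'moment': array([-0.05123049,  0.01379357,  0.0389378 ]), 'opening': 1.000601134655744}
side {'mtx': array([[513.59123125,   0.        , 318.89542147],
       [  0.        , 513.59123125, 239.18153384],
       [  0.        ,   0.        ,   1.        ]]), 'origin': array([0.4139492 , 0.69649368, 0.64022686]), 'orientation': array([-0.03805005,  0.43846871,  0.89429349, -0.08084888])}
top {'mtx': array([[511.94327384,   0.        , 327.19175526],
       [  0.        , 511.94327384, 247.7583731 ],
       [  0.        ,   0.        ,   1.        ]]), 'origin': array([ 0.42332085, -0.03814811,  1.15359773]), 'orientation': array([-0.03007348,  0.05076383,  0.70593034, -0.70581936])}
wrist {'mtx': array([[379.34668281,   0.        , 328.29146223],
       [  0.        , 379.34668281, 240.09169799],
       [  0.        ,   0.        ,   1.        ]]), 'tool_from_camera': array([[-6.13867281e-04,  9.62626687e-01,  2.70831100e-01,
         7.13429789e-02],
       [ 9.99999592e-01,  7.70465353e-04, -4.71893662e-04,
         5.25470268e-04],
       [-6.62923412e-04,  2.70830700e-01, -9.62626767e-01,
        -1.46266334e-01],
       [ 0.00000000e+00,  0.00000000e+00,  0.00000000e+00,
         1.00000000e+00]])}
0.0187
```

View pics/top0.png

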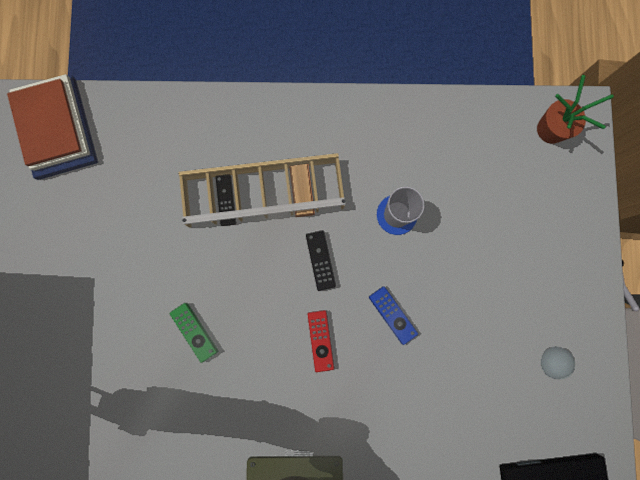

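View pics/side0.png

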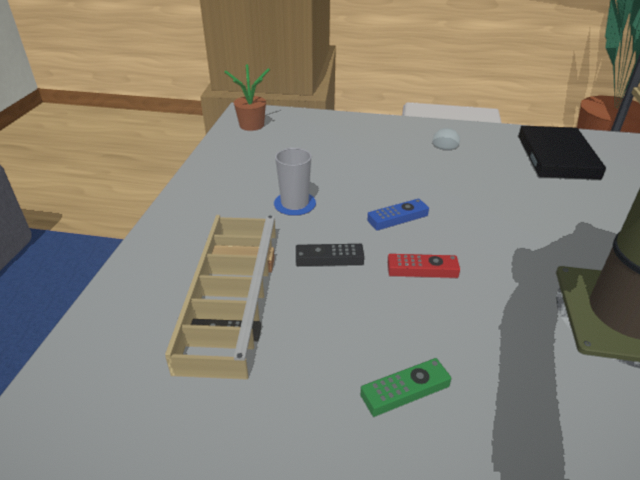

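View pics/wrist0.png

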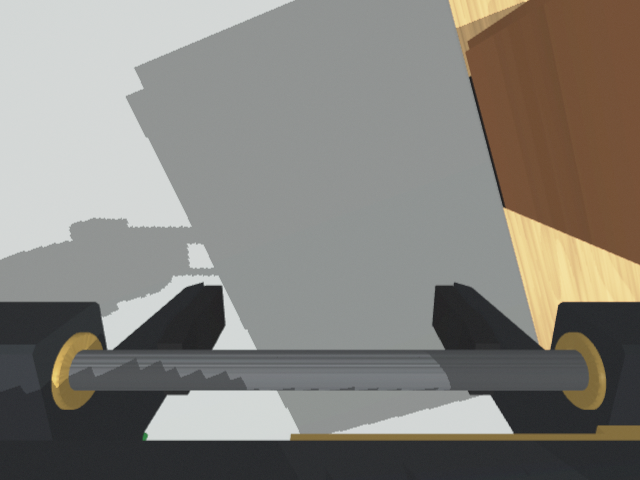

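The top view shows the rack at (184–343, 155–222), with the slim remote in gap 2 and the domino box in gap 5. The remote candidates are:
- black at (320, 261)
- red at (320, 341)
- blue at (394, 316)
- green at (193, 333)

Only the black one, loose in front of the rack, fits. I'll confirm it in an enlarged crop and measure.

```bash
cat > h.py <<'E'
import numpy as np, cv2
from scipy.spatial.transform import Rotation as R
def cast(d,uv,z):
    uv=np.atleast_2d(np.asarray(uv,float)); K=d["mtx"]
    p=np.c_[(uv[:,0]-K[0,2])/K[0,0],-(uv[:,1]-K[1,2])/K[1,1],-np.ones(len(uv))]
    w=R.from_quat(d["orientation"]).apply(p); o=d["origin"]
    t=(z-o[2])/w[:,2]; return o+w*t[:,None]
def proj(d,P):
    c=R.from_quat(d["orientation"]).inv().apply(np.atleast_2d(P)-d["origin"]); K=d["mtx"]
    return np.c_[K[0,0]*c[:,0]/-c[:,2]+K[0,2],K[1,1]*-c[:,1]/-c[:,2]+K[1,2]]
E
python3 - <<'E'
from h import *
from plant import r
for n,(a,b,c,e) in dict(top=(170,350,145,300),side=(170,380,200,385)).items():
    d=r.snapshot(n); f=d["frame"]; cr=f[c:e,a:b]
    cv2.imwrite(f"pics/{n}1.png",cv2.resize(cr,None,fx=4 if n=="top" else 3.2,fy=4 if n=="top" else 3.2,interpolation=cv2.INTER_CUBIC)[:600])
    g=f.max(2); 
    m=(g<70).astype(np.uint8); 
    cn,_=cv2.findContours(m,cv2.RETR_EXTERNAL,cv2.CHAIN_APPROX_NONE)
    for k in cn:
        if cv2.contourArea(k)>150: print(n,cv2.contourArea(k),cv2.minAreaRect(k))
E
```

```text
top 649.0 ((295.0, 467.5), (93.99998474121094, 22.999996185302734), -0.0)
top 2176.5 ((553.0, 466.0), (26.0, 108.0), 90.0)
top 1046.5 ((320.4641418457031, 260.33599853515625), (58.36977767944336, 19.324302673339844), 77.6609115600586)
top 278.0 ((629.0, 222.5), (21.67487335205078, 19.266551971435547), 4.763641834259033)
top 539.5 ((224.60365295410156, 192.43292236328125), (36.55284118652344, 16.123003005981445), 83.6598129272461)
top 583.0 ((77.45618438720703, 136.21392822265625), (54.9955940246582, 108.48347473144531), 21.037511825561523)
side 179.0 ((419.5, 375.5), (13.0, 17.0), 90.0)
side 155.0 ((213.06063842773438, 322.044189453125), (44.003482818603516, 5.245448112487793), 2.38594388961792)
side 1097.5 ((329.4355773925781, 254.4888153076172), (20.634246826171875, 67.13178253173828), 88.53119659423828)
side 4831.5 ((597.5, 270.0), (160.0, 83.0), 90.0)
side 3313.5 ((561.9473266601562, 152.31788635253906), (87.3701400756836, 50.7594108581543), 2.2906100749969482)
side 782.5 ((631.5603637695312, 66.12142944335938), (19.680347442626953, 132.85919189453125), 9.700392723083496)
```

View pics/top1.png

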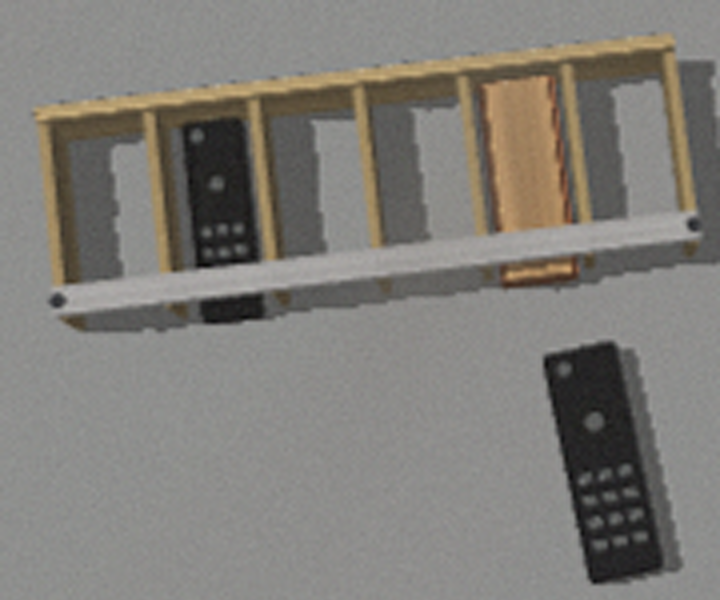

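View pics/side1.png

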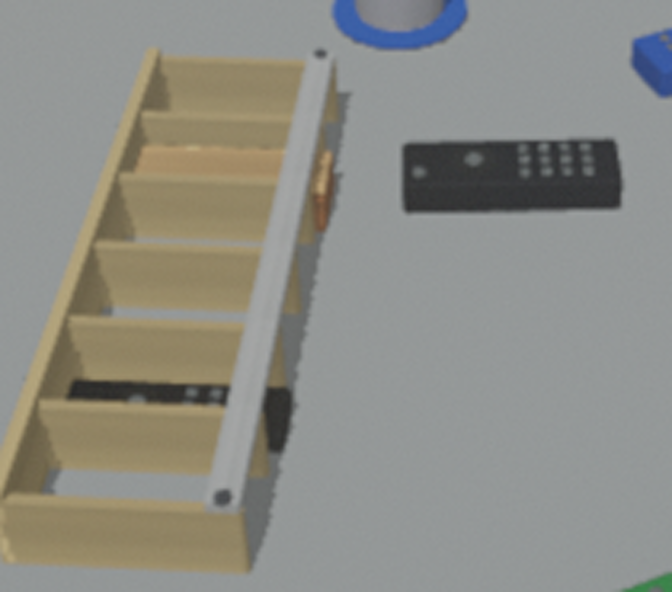

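```bash
python3 - <<'E'
from h import *
from plant import r
T=r.snapshot("top");S=r.snapshot("side")
tb=np.array([[57,300],[694,224]])/4+[170,145]; sb=np.array([[222,497],[320,54]])/3.2+[170,200]
for d,b in ((T,tb),(S,sb)):
    P=cast(d,b,0.05); v=P[0]-P[1]; print(P, np.linalg.norm(v), "yaw",np.arctan2(-v[0],v[1]))
tc=np.array([[545,355],[612,341],[663,566],[592,582]])/4+[170,145]
sc=np.array([[404,146],[614,140],[620,178],[405,184]])/3.2+[170,200]
for d,c in ((T,tc),(S,sc)):
    P=cast(d,c,0.024); print(P.round(4).tolist(), P.mean(0)); print([np.linalg.norm(P[i]-P[i-1]).round(4) for i in range(4)])
# rims of tumbler
print(cast(T,[[398,215]],0.006))
E
```

```text
[[ 0.61020857  0.23909064  0.05      ]
 [ 0.65355441 -0.10663601  0.05      ]] 0.34843331569856684 yaw 0.12472524785347616
[[ 0.6123643   0.23854239  0.05      ]
 [ 0.65621685 -0.10672259  0.05      ]] 0.34803872624826065 yaw 0.12633484063866482
[[0.5845, -0.0248, 0.024], [0.5924, -0.0621, 0.024], [0.4672, -0.0901, 0.024], [0.4585, -0.051, 0.024]] [ 0.52564098 -0.0569962   0.024     ]
[np.float64(0.1287), np.float64(0.0381), np.float64(0.1283), np.float64(0.0401)]
[[0.593, -0.0583, 0.024], [0.4693, -0.0871, 0.024], [0.4617, -0.0518, 0.024], [0.5849, -0.0235, 0.024]] [ 0.52723451 -0.05520105  0.024     ]
[np.float64(0.0358), np.float64(0.1271), np.float64(0.0361), np.float64(0.1263)]
[[ 0.63074373 -0.23380873  0.006     ]]
```

The crop confirms the target: the loose black remote at (320, 261) in the top view, thick with buttons on top. The slim one lies in the rack. Both views agree on the rack (bolt spacing 348 mm, yaw 0.125) and on the remote. The first move squares the tool to the rack with the fingers shut.

```bash
cat >> h.py <<'E'
YAW=0.1255; EX=np.array([np.cos(YAW),np.sin(YAW),0]); EY=np.array([-np.sin(YAW),np.cos(YAW),0])
ORG=np.array([0.6331,0.0661,0])-0.009*EX
def rack(x,y,z): return ORG+x*EX+y*EY+np.array([0,0,z])
def torack(p): d=np.asarray(p)-ORG; return np.array([d@EX,d@EY,d[2]])
def go(r,P,deg=None):
    s=r.get_state(); M=R.from_quat(s["eef_rot"]); 
    th=np.degrees(np.arctan2(M.as_matrix()[1,0],M.as_matrix()[0,0]))
    print("t",round(s["clock"],2),"pos",s["tool_pos"].round(4),"rack",torack(s["tool_pos"]).round(4),"th",th.round(2),"zaxis",M.as_matrix()[:,2].round(3),"q",s["q"].round(2),"F",s["contact_force"].round(2),"op",round(s["opening"],3))
    print("shift units (tool axes)",(M.inv().apply(P-s["tool_pos"])/0.025).round(2))
    if deg is not None: print("turn z units",round(-(((deg-th+180)%360)-180)/360,4))
E
python3 - <<'E'
from h import *
from plant import r
go(r,rack(0.009,0.145,0.1),187.2)
E
```

```text
t 0.35 pos [0.2235 0.5835 0.2385] rack [-0.3326  0.5646  0.2385] th 159.04 zaxis [-0. -0. -1.] q [-1.17  0.69 -0.19  1.57  0.16  0.9  -0.22] F [0.43 0.51 0.79] op 0.999
shift units (tool axes) [-19.97  -8.35   5.55]
turn z units -0.0782
```

Request:
{"op": "move_arm", "data": {
  "turn": [
    [0,0,-0.0195],
    [0,0,-0.0195],
    [0,0,-0.0195],
    [0,0,-0.0195],
    [0,0,0],
    [0,0,0]
  ],
  "dp": [
    [0,0,0],
    [0,0,0],
    [0,0,0],
    [0,0,0],
    [0,0,0],
    [0,0,0]
  ],
  "jaw": [1,1,1,1,1,1],
  "newtons": 20
}}

```text
clock: 0.85
tool_pos: [0.2237, 0.5836, 0.2387]
eef_rot: [-0.06, 0.998, 0.0, -0.0]
contact_force: [-0.2, 0.3, -0.1]
opening: 0.566
```

```bash
python3 - <<'E'
from h import *
from plant import r
go(r,rack(0.009,0.145,0.1),187.2)
E
```

```text
t 0.85 pos [0.2237 0.5836 0.2387] rack [-0.3324  0.5647  0.2387] th -173.09 zaxis [-0.  0. -1.] q [-1.09  0.7  -0.33  1.56  0.27  0.93  0.17] F [-0.15  0.25 -0.11] op 0.566
shift units (tool axes) [-13.74 -16.72   5.54]
turn z units -0.0008
```

Request:
{"op": "move_arm", "data": {
  "turn": [
    [0,0,0],
    [0,0,0],
    [0,0,0],
    [0,0,0],
    [0,0,0],
    [0,0,0],
    [0,0,0],
    [0,0,0],
    [0,0,0],
    [0,0,0]
  ],
  "dp": [
    [-0.4,-0.5,0],
    [-0.7,-0.8,0.1],
    [-0.7,-0.8,0.1],
    [-0.7,-0.8,0.1],
    [-0.7,-0.8,0.1],
    [-0.7,-0.8,0.1],
    [-0.7,-0.8,0.1],
    [-0.7,-0.8,0.1],
    [-0.7,-0.8,0.1],
    [-0.7,-0.8,0.1]
  ],
  "jaw": [1,1,1,1,1,1,1,1,1,1]
}}

```text
clock: 1.68
tool_pos: [0.4146, 0.4125, 0.2162]
eef_rot: [-0.06, 0.998, 0.0, 0.0]
contact_force: [-0.7, -0.2, -0.3]
opening: 0.003
```

Request:
{"op": "move_arm", "data": {
  "turn": [
    [0,0,0],
    [0,0,0],
    [0,0,0],
    [0,0,0],
    [0,0,0],
    [0,0,0],
    [0,0,0],
    [0,0,0],
    [0,0,0],
    [0,0,0]
  ],
  "dp": [
    [-0.7,-0.8,0.1],
    [-0.7,-0.8,0.1],
    [-0.7,-0.8,0.1],
    [-0.7,-0.8,0.1],
    [-0.7,-0.8,0.1],
    [-0.7,-0.8,0.1],
    [-0.7,-0.8,0.1],
    [-0.7,-0.8,0.1],
    [-0.5,-0.8,0.1],
    [0,0,0]
  ],
  "jaw": [1,1,1,1,1,1,1,1,1,1]
}}

```text
clock: 2.52
tool_pos: [0.5914, 0.2469, 0.1928]
eef_rot: [-0.056, 0.998, -0.003, 0.001]
contact_force: [0.5, -0.9, -0.3]
opening: 0.003
```

```bash
python3 - <<'E'
from h import *
from plant import r
go(r,rack(0.009,0.145,0.08),187.2)
E
```

```text
t 2.52 pos [0.5914 0.2469 0.1928] rack [-0.0098  0.1846  0.1928] th -173.56 zaxis [ 0.002 -0.005 -1.   ] q [-0.27  0.78 -0.37  1.55  0.34  0.87  0.92] F [ 0.55 -0.93 -0.34] op 0.003
shift units (tool axes) [-0.76 -1.55  4.52]
turn z units -0.0021
```

Request:
{"op": "move_arm", "data": {
  "turn": [
    [0,0,-0.002],
    [0,0,0],
    [0,0,0],
    [0,0,0],
    [0,0,0],
    [0,0,0],
    [0,0,0]
  ],
  "dp": [
    [-0.4,-0.75,0.5],
    [-0.35,-0.75,0.8],
    [0,0,0.8],
    [0,0,0.8],
    [0,0,0.8],
    [0,0,0.7],
    [0,0,0]
  ],
  "jaw": [1,1,1,1,1,1,1]
}}

```text
clock: 3.1
tool_pos: [0.608, 0.2185, 0.0803]
eef_rot: [-0.068, 0.998, -0.001, -0.003]
contact_force: [-0.9, -0.4, 0.3]
opening: 0.007
```

```bash
python3 - <<'E'
from h import *
from plant import r
go(r,rack(0.009,0.145,0.05),187.2)
d=r.snapshot("side"); cv2.imwrite("pics/s2.png",cv2.resize(d["frame"][100:400,100:420],None,fx=2,fy=2))
E
```

```text
t 3.1 pos [0.608  0.2185 0.0803] rack [0.0031 0.1544 0.0803] th -172.24 zaxis [-0.006 -0.003 -1.   ] q [-0.24  0.93 -0.33  1.6   0.42  0.69  0.93] F [-0.94 -0.39  0.26] op 0.007
shift units (tool axes) [-0.24 -0.37  1.21]
turn z units 0.0016
```

View pics/s2.png

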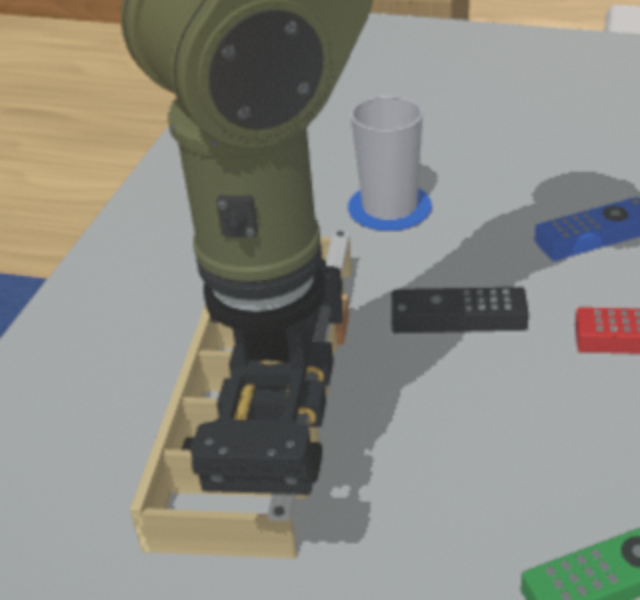

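The gripper is over the left end of the rail. I'll centre it on gap 1 and lower it gently.

Request:
{"op": "move_arm", "data": {
  "turn": [
    [0,0,0.001],
    [0,0,0],
    [0,0,0],
    [0,0,0],
    [0,0,0]
  ],
  "dp": [
    [-0.12,-0.18,0.3],
    [-0.12,-0.18,0.4],
    [0,0,0.3],
    [0,0,0.1],
    [0,0,0]
  ],
  "jaw": [1,1,1,1,1]
}}

```text
clock: 3.57
tool_pos: [0.6175, 0.2105, 0.0555]
eef_rot: [-0.065, 0.998, -0.0, -0.001]
contact_force: [-0.9, 0.2, 0.5]
opening: 0.004
```

Request:
{"op": "move_arm", "data": {
  "turn": [
    [0,0,0],
    [0,0,0],
    [0,0,0]
  ],
  "dp": [
    [0,0,0.06],
    [0,0,0.04],
    [0,0,0]
  ],
  "jaw": [1,1,1]
}}

```text
clock: 3.82
tool_pos: [0.6179, 0.2112, 0.0539]
eef_rot: [-0.065, 0.998, 0.0, 0.0]
contact_force: [-0.4, 0.3, -0.6]
opening: 0.002
```

```bash
python3 - <<'E'
from h import *
from plant import r
go(r,rack(0.009,0.145,0.05),187.2)
E
```

```text
t 3.82 pos [0.6179 0.2112 0.0539] rack [0.012  0.1458 0.0539] th -172.5 zaxis [ 0.  0. -1.] q [-0.24  0.98 -0.31  1.59  0.44  0.64  0.93] F [-0.39  0.28 -0.58] op 0.002
shift units (tool axes) [ 0.12 -0.03  0.15]
turn z units 0.0008
```

Request:
{"op": "move_arm", "data": {
  "turn": [
    [0,0,0],
    [0,0,0],
    [0,0,0]
  ],
  "dp": [
    [0.1,0,0.06],
    [0,0,0.06],
    [0,0,0]
  ],
  "jaw": [1,1,1]
}}

```text
clock: 4.07
tool_pos: [0.6151, 0.2106, 0.0507]
eef_rot: [-0.065, 0.998, 0.0, -0.0]
contact_force: [-0.2, -0.8, 0.2]
opening: 0.007
```

Request:
{"op": "move_arm", "data": {
  "turn": [
    [0,0,0],
    [0,0,0],
    [0,0,0]
  ],
  "dp": [
    [0,0,0.04],
    [0,0,0.04],
    [0,0,0]
  ],
  "jaw": [1,1,1]
}}

```text
clock: 4.32
tool_pos: [0.6153, 0.2106, 0.0505]
eef_rot: [-0.065, 0.998, -0.0, 0.0]
contact_force: [-4.0, -1.7, 12.7]
opening: 0.006
```

Contact is firm over gap 1: 12.7 N upward at z = 0.0505. I'll slide right to gap 2 under light pressure.

Request:
{"op": "move_arm", "data": {
  "turn": [
    [0,0,0],
    [0,0,0],
    [0,0,0],
    [0,0,0],
    [0,0,0],
    [0,0,0],
    [0,0,0],
    [0,0,0]
  ],
  "dp": [
    [0,-0.2,-0.01],
    [0,-0.35,0],
    [0,-0.35,0],
    [0,-0.35,0],
    [0,-0.35,0],
    [0,-0.35,0],
    [0,-0.35,0],
    [0,0,0]
  ],
  "jaw": [1,1,1,1,1,1,1,1]
}}

```text
clock: 4.98
tool_pos: [0.6246, 0.1545, 0.0505]
eef_rot: [-0.065, 0.998, 0.002, 0.002]
contact_force: [0.3, 0.5, 7.2]
opening: 0.003
```

```bash
python3 - <<'E'
from h import *
from plant import r
go(r,rack(0.009,0.087,0.05),187.2)
E
```

```text
t 4.98 pos [0.6246 0.1545 0.0505] rack [0.0116 0.0887 0.0505] th -172.57 zaxis [ 0.004  0.003 -1.   ] q [-0.14  0.97 -0.31  1.63  0.46  0.61  0.99] F [0.32 0.52 7.17] op 0.003
shift units (tool axes) [ 0.11 -0.07  0.02]
turn z units 0.0006
```

Request:
{"op": "move_arm", "data": {
  "turn": [
    [0,0,0],
    [0,0,0],
    [0,0,0],
    [0,0,0],
    [0,0,0],
    [0,0,0],
    [0,0,0],
    [0,0,0]
  ],
  "dp": [
    [0,0,0],
    [0.1,-0.35,0.01],
    [0,-0.4,0],
    [0,-0.4,0],
    [0,-0.4,0],
    [0,-0.4,0],
    [0,-0.4,0],
    [0,0,0]
  ],
  "jaw": [1,1,1,1,1,1,1,1]
}}

```text
clock: 5.65
tool_pos: [0.6302, 0.096, 0.0505]
eef_rot: [-0.065, 0.998, 0.002, 0.002]
contact_force: [0.6, 0.7, 8.0]
opening: 0.002
```

Request:
{"op": "move_arm", "data": {
  "turn": [
    [0,0,0]
  ],
  "dp": [
    [0,0,0]
  ],
  "jaw": [1]
}}

```text
clock: 5.73
tool_pos: [0.6302, 0.096, 0.0505]
eef_rot: [-0.065, 0.998, 0.001, 0.002]
contact_force: [0.7, 1.2, 8.9]
opening: 0.003
```

```bash
python3 - <<'E'
from h import *
from plant import r
go(r,rack(0.009,0.029,0.05),187.2)
E
```

```text
t 5.73 pos [0.6302 0.096  0.0505] rack [0.0098 0.0301 0.0505] th -172.54 zaxis [ 0.005  0.003 -1.   ] q [-0.05  0.97 -0.32  1.65  0.48  0.6   1.06] F [0.74 1.22 8.91] op 0.003
shift units (tool axes) [ 0.03 -0.04  0.02]
turn z units 0.0007
```

Third gap reached: 8.9 N at rack y = 0.030. Now I'll lift, turn the jaws along the rack's x axis, and go to the right side of the black remote.

Request:
{"op": "move_arm", "data": {
  "turn": [
    [0,0,0],
    [0,0,0],
    [0,0,0.018],
    [0,0,0.018],
    [0,0,0.018],
    [0,0,0.018],
    [0,0,0.018],
    [0,0,0.018],
    [0,0,0.018],
    [0,0,0.018]
  ],
  "dp": [
    [0,0,-0.5],
    [0,0,-0.8],
    [0,0,-0.8],
    [0,0,-0.8],
    [0,0,-0.4],
    [0,0,0],
    [0,0,0],
    [0,0,0],
    [0,0,0],
    [0,0,0]
  ],
  "jaw": [1,1,1,-0.2,-0.2,-0.2,-0.2,-0.2,-0.2,-0.2]
}}

```text
clock: 6.57
tool_pos: [0.6278, 0.0947, 0.1318]
eef_rot: [0.38, 0.925, -0.0, -0.0]
contact_force: [-0.4, -0.1, -0.1]
opening: 0.511
```

Request:
{"op": "move_arm", "data": {
  "turn": [
    [0,0,0.018],
    [0,0,0.018],
    [0,0,0.018],
    [0,0,0.018],
    [0,0,0.018],
    [0,0,0.016],
    [0,0,0]
  ],
  "dp": [
    [0,0,0],
    [0,0,0],
    [0,0,0],
    [0,0,0],
    [0,0,0],
    [0,0,0],
    [0,0,0]
  ],
  "jaw": [-0.2,-0.2,-0.2,-0.2,-0.2,-0.2,-0.2]
}}

```text
clock: 7.15
tool_pos: [0.6278, 0.0951, 0.1316]
eef_rot: [0.66, 0.751, -0.0, -0.0]
contact_force: [0.1, -0.1, 0.1]
opening: 0.601
```

```bash
python3 - <<'E'
from h import *
from plant import r
go(r,rack(-0.110,-0.168,0.13),97.2)
d=r.snapshot("side"); f=d["frame"].astype(int)
m=((f[...,0]-f[...,2]>60)&(f[...,1]<140)).astype(np.uint8)
cn,_=cv2.findContours(m,cv2.RETR_EXTERNAL,cv2.CHAIN_APPROX_NONE)
for k in cn:
    if 300<cv2.contourArea(k):
        b=cv2.boxPoints(cv2.minAreaRect(k)); print(b.round().tolist(),[torack(p).round(3).tolist() for p in cast(d,b,0.012)])
E
```

```text
t 7.15 pos [0.6278 0.0951 0.1316] rack [0.0074 0.0295 0.1316] th 97.36 zaxis [-0. -0. -1.] q [-0.25  0.83  0.06  1.63 -0.07  0.68 -0.04] F [ 0.1  -0.06  0.09] op 0.601
shift units (tool axes) [-7.88 -4.72  0.07]
turn z units 0.0004
[[52.0, 293.0], [87.0, 247.0], [104.0, 260.0], [68.0, 306.0]] [[0.372, 0.025, 0.012], [0.362, -0.106, 0.012], [0.314, -0.068, 0.012], [0.328, 0.054, 0.012]]
[[35.0, 250.0], [58.0, 240.0], [80.0, 290.0], [57.0, 300.0]] [[0.459, -0.091, 0.012], [0.429, -0.124, 0.012], [0.326, 0.013, 0.012], [0.355, 0.04, 0.012]]
[[366.0, 212.0], [425.0, 197.0], [430.0, 216.0], [371.0, 231.0]] [[-0.184, -0.256, 0.012], [-0.317, -0.325, 0.012], [-0.319, -0.252, 0.012], [-0.193, -0.189, 0.012]]
```

Request:
{"op": "move_arm", "data": {
  "turn": [
    [0,0,0],
    [0,0,0],
    [0,0,0],
    [0,0,0],
    [0,0,0],
    [0,0,0],
    [0,0,0],
    [0,0,0],
    [0,0,0],
    [0,0,0]
  ],
  "dp": [
    [-0.4,-0.4,0],
    [-0.8,-0.8,0],
    [-0.9,-0.8,0],
    [-0.9,-0.8,0],
    [-0.9,-0.8,0],
    [-0.9,-0.8,0],
    [-0.9,-0.3,0],
    [-0.9,0,0],
    [-0.9,0,0],
    [-0.4,0,0]
  ],
  "jaw": [-0.2,-0.2,-0.2,-0.2,-0.2,-0.2,-0.2,-0.2,-0.2,-0.2]
}}

```text
clock: 8.03
tool_pos: [0.5372, -0.1202, 0.1317]
eef_rot: [0.66, 0.751, -0.0, 0.001]
contact_force: [-0.0, -1.3, 0.0]
opening: 0.596
```

Request:
{"op": "move_arm", "data": {
  "turn": [
    [0,0,0]
  ],
  "dp": [
    [0,0,0]
  ],
  "jaw": [-0.2]
}}

```text
clock: 8.12
tool_pos: [0.5374, -0.1194, 0.1315]
eef_rot: [0.661, 0.751, -0.0, 0.001]
contact_force: [-0.7, -0.1, 0.2]
opening: 0.6
```

```bash
python3 - <<'E'
from h import *
from plant import r
go(r,rack(-0.110,-0.168,0.009),97.2)
for n in ("top","side"):
    d=r.snapshot(n); cv2.imwrite(f"pics/{n}3.png",d["frame"])
E
```

```text
t 8.12 pos [ 0.5374 -0.1194  0.1315] rack [-0.1092 -0.1721  0.1315] th 97.31 zaxis [ 0.001 -0.002 -1.   ] q [ 0.14  0.75 -0.    1.89  0.01  0.5   0.25] F [-0.7  -0.11  0.16] op 0.6
shift units (tool axes) [ 0.17 -0.04  4.9 ]
turn z units 0.0003
```

View pics/side3.png

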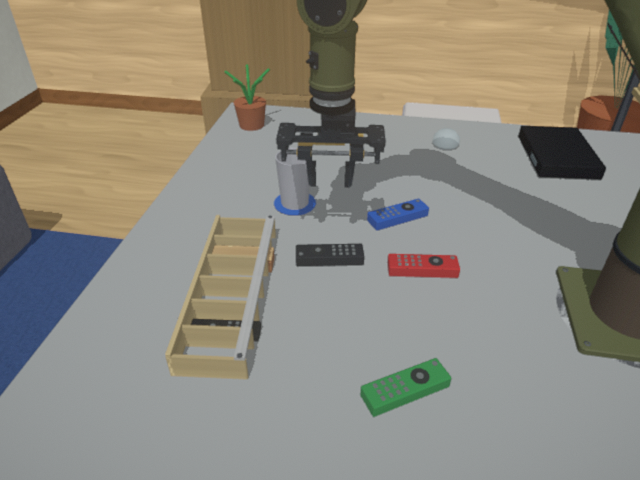

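Request:
{"op": "move_arm", "data": {
  "turn": [
    [0,0,0],
    [0,0,0],
    [0,0,0],
    [0,0,0],
    [0,0,0],
    [0,0,0],
    [0,0,0],
    [0,0,0]
  ],
  "dp": [
    [0.1,0,0.5],
    [0,0,0.8],
    [0,0,0.8],
    [0,0,0.8],
    [0,0,0.8],
    [0,0,0.6],
    [0,0,0.4],
    [0,0,0]
  ],
  "jaw": [-0.2,-0.2,-0.2,-0.2,-0.2,-0.2,-0.2,-0.2]
}}

```text
clock: 8.88
tool_pos: [0.5358, -0.1113, 0.0119]
eef_rot: [0.658, 0.753, -0.0, -0.002]
contact_force: [1.0, -0.5, 0.2]
opening: 0.6
```

```bash
python3 - <<'E'
from h import *
from plant import r
go(r,rack(-0.110,0.029-0.030,0.009),97.2)
d=r.snapshot("top"); cv2.imwrite("pics/t4.png",cv2.resize(d["frame"][140:320,170:440],None,fx=2.8,fy=2.8))
E
```

```text
t 8.88 pos [ 0.5358 -0.1113  0.0119] rack [-0.1097 -0.1638  0.0119] th 97.66 zaxis [-0.003  0.002 -1.   ] q [ 0.12  0.96 -0.01  1.93  0.01  0.26  0.24] F [ 1.03 -0.45  0.24] op 0.6
shift units (tool axes) [6.51 0.04 0.13]
turn z units 0.0013
```

View pics/t4.png

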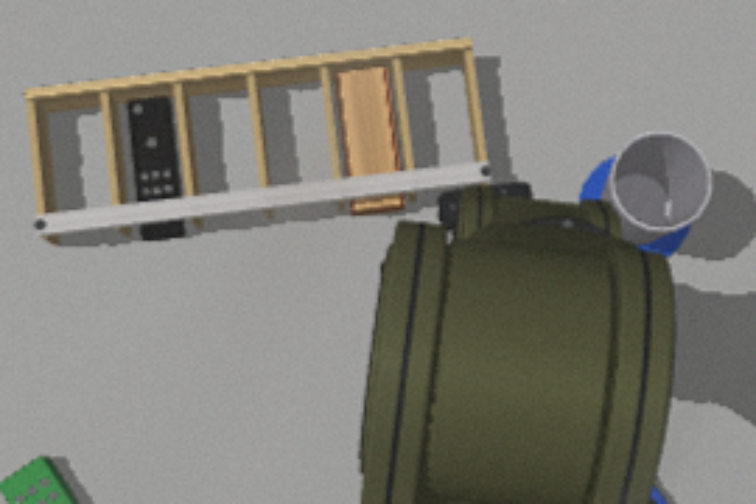

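The side and top views show the fingers beside the remote's right flank, clear of the tumbler. I'll push left.

Request:
{"op": "move_arm", "data": {
  "turn": [
    [0,0,0.001],
    [0,0,0],
    [0,0,0],
    [0,0,0],
    [0,0,0],
    [0,0,0],
    [0,0,0],
    [0,0,0],
    [0,0,0],
    [0,0,0]
  ],
  "dp": [
    [0.2,0,0.1],
    [0.3,0,0],
    [0.3,0,0],
    [0.3,0,0],
    [0.3,0,0],
    [0.3,0,0],
    [0.3,0,0],
    [0.3,0,0],
    [0.2,0,0],
    [0,0,0]
  ],
  "jaw": [-0.2,-0.2,-0.2,-0.2,-0.2,-0.2,-0.2,-0.2,-0.2,-0.2]
}}

```text
clock: 9.77
tool_pos: [0.5291, -0.0496, 0.0112]
eef_rot: [0.661, 0.75, 0.0, -0.001]
contact_force: [-0.6, 0.2, -0.0]
opening: 0.595
```

```bash
python3 - <<'E'
from h import *
from plant import r
go(r,rack(-0.110,0.029-0.030,0.009),97.2)
d=r.snapshot("side"); cv2.imwrite("pics/s4.png",cv2.resize(d["frame"][120:380,170:490],None,fx=2.3,fy=2.3))
E
```

```text
t 9.77 pos [ 0.5291 -0.0496  0.0112] rack [-0.1087 -0.1018  0.0112] th 97.24 zaxis [-0.     0.001 -1.   ] q [ 0.    0.95  0.01  1.98 -0.04  0.21  0.17] F [-0.6   0.24 -0.02] op 0.595
shift units (tool axes) [ 4.03 -0.05  0.09]
turn z units 0.0001
```

View pics/s4.png

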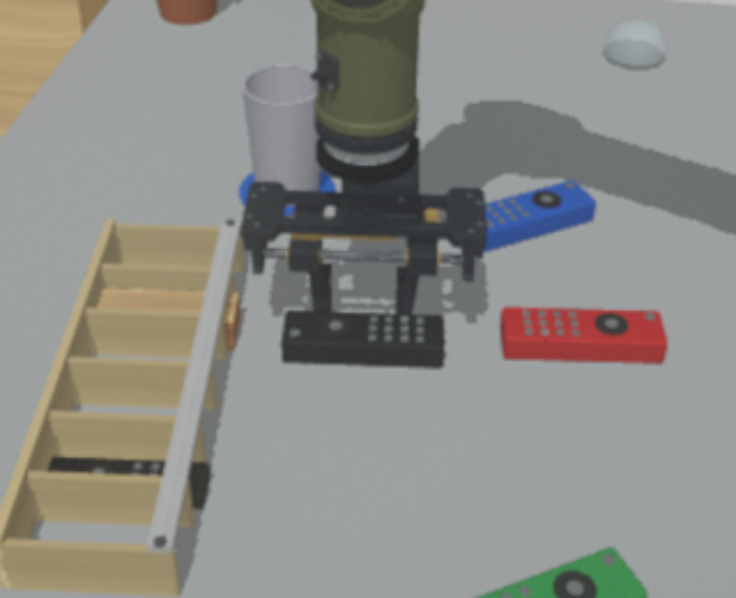

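The fingers are pushing the remote squarely, parallel to the gaps. I'll carry on.

Request:
{"op": "move_arm", "data": {
  "turn": [
    [0,0,0],
    [0,0,0],
    [0,0,0],
    [0,0,0],
    [0,0,0],
    [0,0,0],
    [0,0,0],
    [0,0,0],
    [0,0,0],
    [0,0,0]
  ],
  "dp": [
    [0.2,0,0.05],
    [0.4,0,0],
    [0.4,0,0],
    [0.4,0,0],
    [0.4,0,0],
    [0.4,0,0],
    [0.4,0,0],
    [0.4,0,0],
    [0.3,0,0],
    [0.1,0,0]
  ],
  "jaw": [-0.2,-0.2,-0.2,-0.2,-0.2,-0.2,-0.2,-0.2,-0.2,-0.2]
}}

```text
clock: 10.65
tool_pos: [0.5183, 0.0349, 0.0099]
eef_rot: [0.661, 0.75, 0.0, -0.001]
contact_force: [0.4, -2.0, -1.2]
opening: 0.597
```

Request:
{"op": "move_arm", "data": {
  "turn": [
    [0,0,0],
    [0,0,0]
  ],
  "dp": [
    [0,0,0],
    [0,0,0]
  ],
  "jaw": [-0.2,-0.2]
}}

```text
clock: 10.82
tool_pos: [0.5187, 0.0327, 0.01]
eef_rot: [0.662, 0.75, 0.0, 0.0]
contact_force: [-0.2, 0.6, 0.4]
opening: 0.599
```

```bash
cat >> h.py <<'E'
def remote(d,name="x",x0=250,y0=215,x1=460,y1=420):
    g=d["frame"].max(2)[y0:y1,x0:x1]; m=(g<70).astype(np.uint8)
    cn,_=cv2.findContours(m,cv2.RETR_EXTERNAL,cv2.CHAIN_APPROX_NONE)
    for k in cn:
        if cv2.contourArea(k)>300: print(cv2.contourArea(k),(np.array(cv2.minAreaRect(k)[0])+[x0,y0]).round(1),cv2.minAreaRect(k)[1:])
E
python3 - <<'E'
from h import *
from plant import r
go(r,rack(-0.110,0.029-0.030,0.009),97.2)
d=r.snapshot("side"); cv2.imwrite("pics/s5.png",cv2.resize(d["frame"][220:370,190:390],None,fx=4,fy=4,interpolation=cv2.INTER_CUBIC))
E
```

```text
t 10.82 pos [0.5187 0.0327 0.01  ] rack [-0.1087 -0.0188  0.01  ] th 97.13 zaxis [ 0. -0. -1.] q [-0.16  0.95  0.02  2.02 -0.1   0.17  0.07] F [-0.21  0.58  0.45] op 0.599
shift units (tool axes) [ 0.71 -0.05  0.04]
turn z units -0.0002
```

View pics/s5.png

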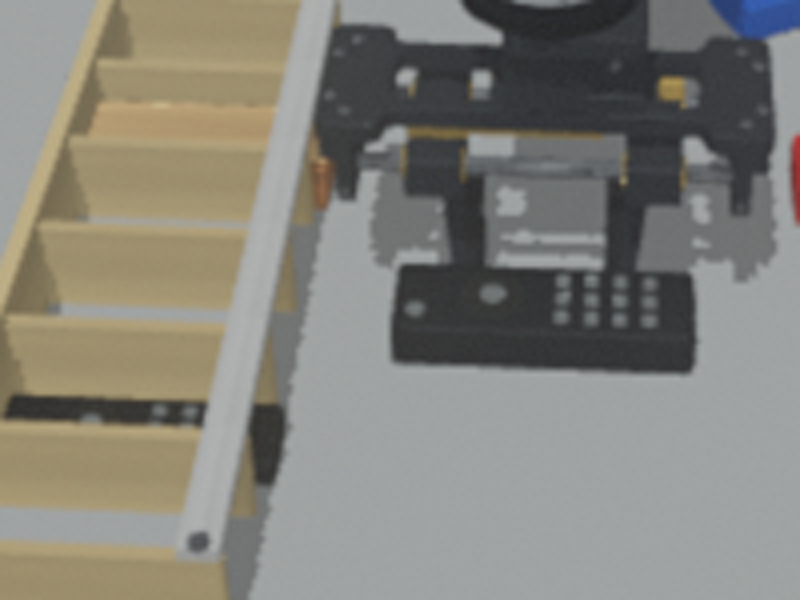

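```bash
python3 - <<'E'
from h import *
from plant import r
d=r.snapshot("side")
P=cast(d,np.array([[396,361],[690,372]])/4+[190,220],0.0)
Q=cast(d,np.array([[400,266],[690,273]])/4+[190,220],0.024)
for p in (*P,*Q): print(torack(p).round(4))
E
```

```text
[-0.0464  0.0308  0.    ]
[-0.173   0.0302  0.    ]
[-0.0455 -0.0033  0.024 ]
[-0.1722 -0.006   0.024 ]
```

Request:
{"op": "move_arm", "data": {
  "turn": [
    [0,0,0],
    [0,0,0],
    [0,0,0],
    [0,0,0],
    [0,0,0],
    [0,0,0]
  ],
  "dp": [
    [0.1,0,0],
    [0.2,0,0],
    [0.2,0,0],
    [0.1,0,0],
    [0.08,0,0],
    [0,0,0]
  ],
  "jaw": [-0.2,-0.2,-0.2,-0.2,-0.2,-0.2]
}}

```text
clock: 11.42
tool_pos: [0.5165, 0.0503, 0.01]
eef_rot: [0.662, 0.75, 0.0, -0.0]
contact_force: [0.1, -0.1, 0.9]
opening: 0.598
```

```bash
python3 - <<'E'
from h import *
from plant import r
go(r,rack(-0.110,0.029-0.030,0.009),97.2)
d=r.snapshot("side"); cv2.imwrite("pics/s6.png",cv2.resize(d["frame"][220:370,190:390],None,fx=4,fy=4,interpolation=cv2.INTER_CUBIC))
# predicted outline of gap 3 edges at z=0.044 front
E
```

```text
t 11.42 pos [0.5165 0.0503 0.01  ] rack [-0.1087 -0.0011  0.01  ] th 97.17 zaxis [-0.  0. -1.] q [-0.2   0.95  0.02  2.02 -0.12  0.17  0.05] F [ 0.14 -0.12  0.87] op 0.598
shift units (tool axes) [ 0.   -0.05  0.04]
turn z units -0.0001
```

View pics/s6.png

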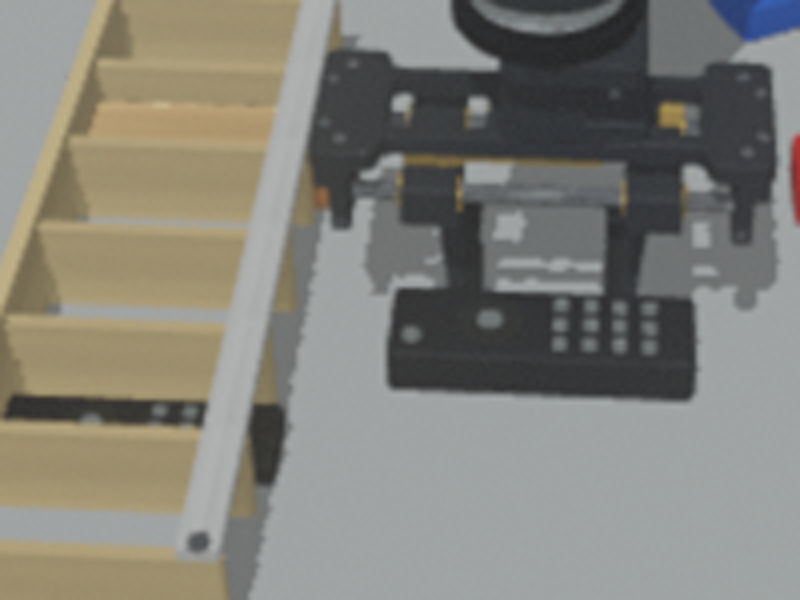

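```bash
python3 - <<'E'
from h import *
from plant import r
d=r.snapshot("side")
P=cast(d,np.array([[391,385],[690,398]])/4+[190,220],0.0)
Q=cast(d,np.array([[397,290],[692,298]])/4+[190,220],0.024)
for p in (*P,*Q): print(torack(p).round(4))
E
```

```text
[-0.0457  0.0451  0.    ]
[-0.1728  0.0454  0.    ]
[-0.0457  0.0118  0.024 ]
[-0.1729  0.0096  0.024 ]
```

Request:
{"op": "move_arm", "data": {
  "turn": [
    [0,0,0],
    [0,0,0],
    [0,0,0],
    [0,0,0],
    [0,0,0],
    [0,0,0],
    [0,0,-0.018],
    [0,0,-0.018],
    [0,0,-0.018],
    [0,0,-0.018]
  ],
  "dp": [
    [-0.3,0,0],
    [-0.5,0,0],
    [0,0,-0.5],
    [0,0,-0.8],
    [0,0,-0.8],
    [0,0,-0.8],
    [0,0,-0.4],
    [0,0,0],
    [0,0,0],
    [0,0,0]
  ],
  "jaw": [-0.2,-0.2,-0.2,-0.2,0.8,0.8,0.8,0.8,0.8,0.8]
}}

```text
clock: 12.35
tool_pos: [0.5192, 0.0297, 0.0938]
eef_rot: [0.474, 0.88, 0.0, 0.001]
contact_force: [-0.9, -0.5, -0.1]
opening: 0.169
```

Request:
{"op": "move_arm", "data": {
  "turn": [
    [0,0,-0.018],
    [0,0,-0.018],
    [0,0,-0.018],
    [0,0,-0.018],
    [0,0,-0.018],
    [0,0,-0.018],
    [0,0,-0.018],
    [0,0,-0.018],
    [0,0,-0.018],
    [0,0,-0.016]
  ],
  "dp": [
    [0,0,0],
    [0,0,0],
    [0,0,0],
    [0,0,0],
    [0,0,0],
    [0,0,0],
    [0,0,0],
    [0,0,0],
    [0,0,0],
    [0,0,0]
  ],
  "jaw": [0.8,0.8,0.8,0.8,0.8,0.8,0.8,0.8,0.8,0.8]
}}

```text
clock: 13.18
tool_pos: [0.5191, 0.0293, 0.0934]
eef_rot: [-0.065, 0.998, -0.0, 0.0]
contact_force: [-0.7, -0.5, 0.5]
opening: 0.099
```

```bash
python3 - <<'E'
from h import *
from plant import r
go(r,rack(-0.205,0.029,0.09),187.2)
E
```

```text
t 13.18 pos [0.5191 0.0293 0.0934] rack [-0.1088 -0.0223  0.0934] th -172.59 zaxis [ 0.001 -0.001 -1.   ] q [ 0.04  0.8  -0.31  1.99  0.55  0.43  1.01] F [-0.73 -0.51  0.48] op 0.099
shift units (tool axes) [3.84 2.07 0.13]
turn z units 0.0006
```

Request:
{"op": "move_arm", "data": {
  "turn": [
    [0,0,0],
    [0,0,0],
    [0,0,0],
    [0,0,0],
    [0,0,0],
    [0,0,0],
    [0,0,0],
    [0,0,0]
  ],
  "dp": [
    [0.4,0.2,0],
    [0.7,0.4,0],
    [0.7,0.4,0],
    [0.7,0.4,0],
    [0.7,0.4,0],
    [0.6,0.27,0],
    [0,0,0],
    [0,0,0]
  ],
  "jaw": [0.8,0.8,0.8,0.8,0.8,0.8,0.8,0.8]
}}

```text
clock: 13.85
tool_pos: [0.4184, 0.0693, 0.0931]
eef_rot: [-0.063, 0.998, -0.0, 0.0]
contact_force: [0.8, 0.0, 0.0]
opening: 0.102
```

```bash
python3 - <<'E'
from h import *
from plant import r
go(r,rack(-0.205,0.029,0.012),187.2)
for n in ("top","side"):
    d=r.snapshot(n); cv2.imwrite(f"pics/{n}7.png",cv2.resize(d["frame"][140:350,170:450],None,fx=2.8,fy=2.8))
E
```

```text
t 13.85 pos [0.4184 0.0693 0.0931] rack [-0.2036  0.03    0.0931] th -172.81 zaxis [ 0.001 -0.001 -1.   ] q [-0.2   0.74 -0.13  2.28  0.6   0.15  0.81] F [0.82 0.   0.  ] op 0.102
shift units (tool axes) [ 0.06 -0.04  3.24]
turn z units -0.0
```

View pics/top7.png

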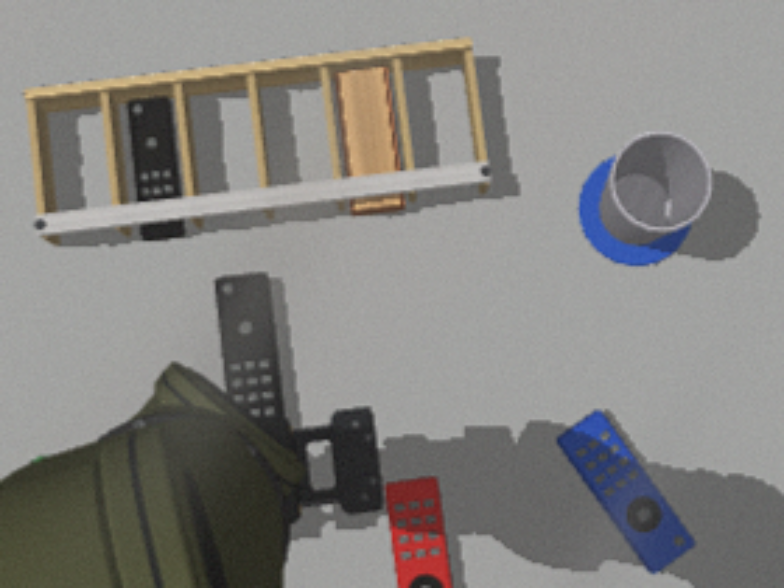

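View pics/side7.png

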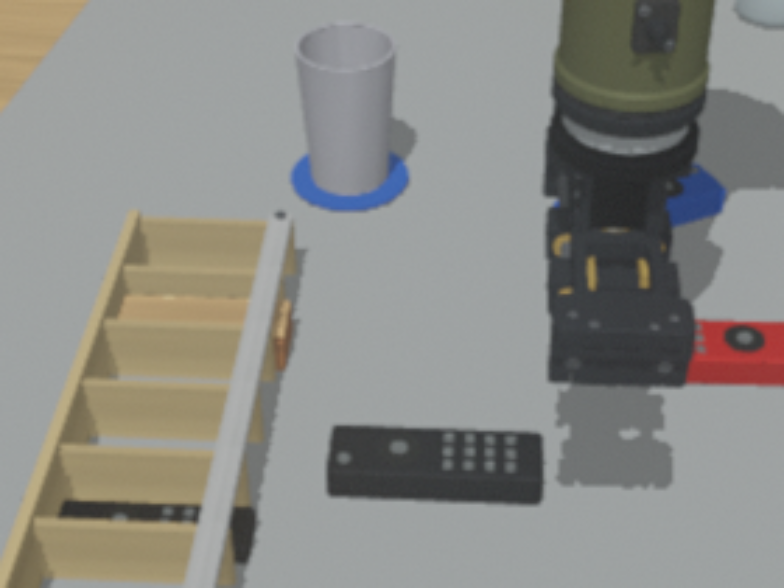

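The remote sits squarely in front of gap 3: its front end is at (245, 275) in the top crop, and the gap is at (220, 130). Straight down at this radius would bring joint 6 near its limit, so I'll lean the wrist forward about 11° and then lower.

Request:
{"op": "move_arm", "data": {
  "turn": [
    [0,0.016,0],
    [0,0.016,0],
    [0,0,0],
    [0,0,0]
  ],
  "dp": [
    [0,0,0],
    [0,0,0],
    [0,0,0],
    [0,0,0]
  ],
  "jaw": [0.8,0.8,0.8,0.8]
}}

```text
clock: 14.28
tool_pos: [0.4208, 0.0688, 0.0911]
eef_rot: [-0.06, 0.994, -0.005, -0.089]
contact_force: [0.1, 0.3, -0.3]
opening: 0.101
```

```bash
python3 - <<'E'
from h import *
from plant import r
go(r,rack(-0.204,0.028,0.012),187.2)
E
```

```text
t 14.28 pos [0.4208 0.0688 0.0911] rack [-0.2013  0.0293  0.0911] th -173.11 zaxis [-0.176 -0.021 -0.984] q [-0.02  0.8  -0.38  2.1   0.5   0.51  0.91] F [ 0.06  0.27 -0.32] op 0.101
shift units (tool axes) [-0.45 -0.05  3.13]
turn z units -0.0009
```

Request:
{"op": "move_arm", "data": {
  "turn": [
    [0,0,0],
    [0,0,0],
    [0,0,0],
    [0,0,0],
    [0,0,0],
    [0,0,0],
    [0,0,0]
  ],
  "dp": [
    [-0.05,0,0.4],
    [-0.1,0,0.6],
    [-0.1,0,0.7],
    [-0.1,0,0.7],
    [-0.05,0,0.4],
    [-0.05,-0.05,0.3],
    [0,0,0]
  ],
  "jaw": [0.8,0.8,0.8,0.8,0.8,0.8,0.8]
}}

```text
clock: 14.87
tool_pos: [0.4144, 0.0665, 0.0126]
eef_rot: [-0.062, 0.994, -0.007, -0.092]
contact_force: [0.4, 0.2, -1.1]
opening: 0.101
```

```bash
python3 - <<'E'
from h import *
from plant import r
go(r,rack(-0.204,0.028,0.010),187.2)
go(r,rack(-0.150,0.028,0.010),187.2)
d=r.snapshot("side"); cv2.imwrite("pics/s8.png",cv2.resize(d["frame"][200:370,220:430],None,fx=3.5,fy=3.5))
E
```

```text
t 14.87 pos [0.4144 0.0665 0.0126] rack [-0.2079  0.0278  0.0126] th -172.88 zaxis [-0.181 -0.025 -0.983] q [-0.1   0.95 -0.25  2.13  0.6   0.32  0.84] F [ 0.42  0.23 -1.07] op 0.101
shift units (tool axes) [-0.17  0.01  0.07]
turn z units -0.0002
t 14.87 pos [0.4144 0.0665 0.0126] rack [-0.2079  0.0278  0.0126] th -172.88 zaxis [-0.181 -0.025 -0.983] q [-0.1   0.95 -0.25  2.13  0.6   0.32  0.84] F [ 0.42  0.23 -1.07] op 0.101
shift units (tool axes) [-2.3   0.01 -0.32]
turn z units -0.0002
```

View pics/s8.png

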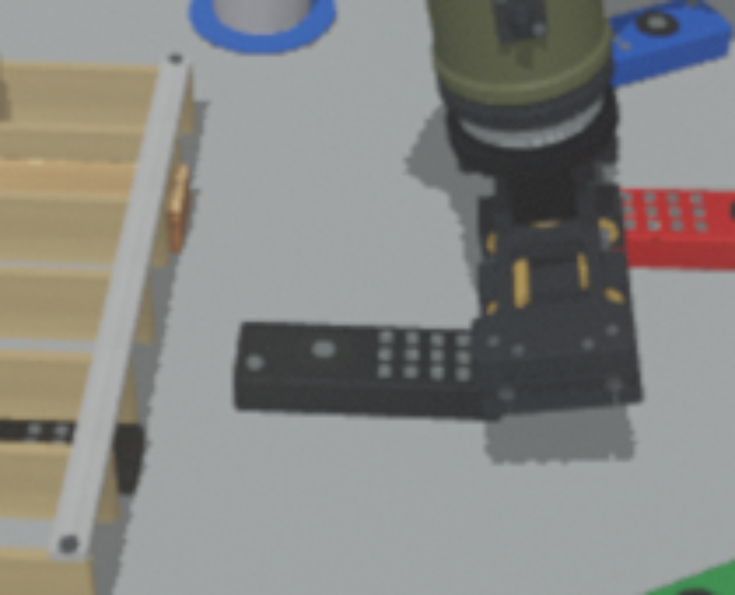

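Request:
{"op": "move_arm", "data": {
  "turn": [
    [0,0,0],
    [0,0,0],
    [0,0,0],
    [0,0,0],
    [0,0,0],
    [0,0,0],
    [0,0,0],
    [0,0,0],
    [0,0,0],
    [0,0,0]
  ],
  "dp": [
    [-0.2,0,0],
    [-0.25,0,-0.04],
    [-0.25,0,-0.04],
    [-0.25,0,-0.04],
    [-0.25,0,-0.04],
    [-0.25,0,-0.04],
    [-0.25,0,-0.04],
    [-0.2,0,-0.04],
    [-0.1,0,-0.02],
    [0,0,0]
  ],
  "jaw": [0.8,0.8,0.8,0.8,0.8,0.8,0.8,0.8,0.8,0.8]
}}

```text
clock: 15.75
tool_pos: [0.4626, 0.0723, 0.0123]
eef_rot: [-0.062, 0.994, -0.008, -0.095]
contact_force: [-7.5, -0.6, 9.1]
opening: 0.099
```

```bash
python3 - <<'E'
from h import *
from plant import r
go(r,rack(-0.150,0.028,0.010),187.2)
for n in ("side","top"):
    d=r.snapshot(n); cv2.imwrite(f"pics/{n}9.png",cv2.resize(d["frame"][150:350,170:430],None,fx=3,fy=3,interpolation=cv2.INTER_CUBIC))
E
```

```text
t 15.75 pos [0.4626 0.0723 0.0123] rack [-0.1594  0.0275  0.0123] th -172.92 zaxis [-0.187 -0.027 -0.982] q [-0.05  0.97 -0.32  1.98  0.56  0.47  0.91] F [-7.5  -0.63  9.08] op 0.099
shift units (tool axes) [-0.39  0.02  0.02]
turn z units -0.0003
```

View pics/side9.png

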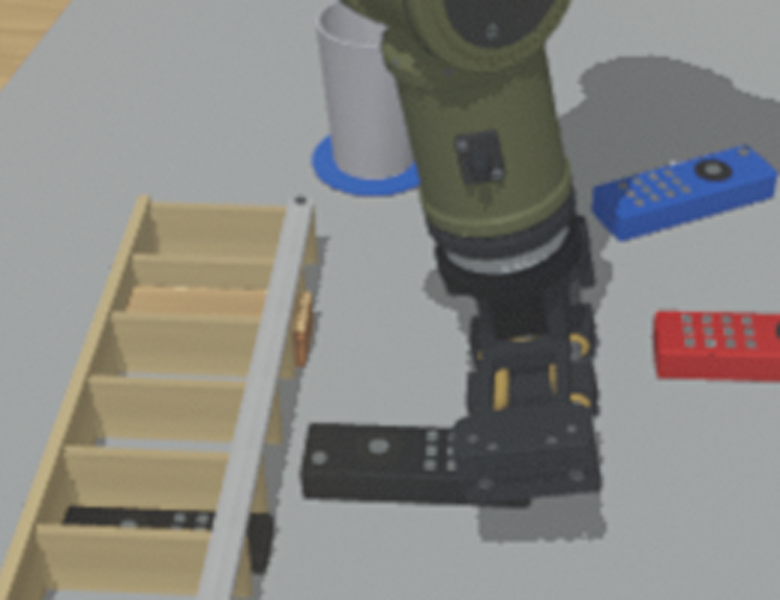

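View pics/top9.png

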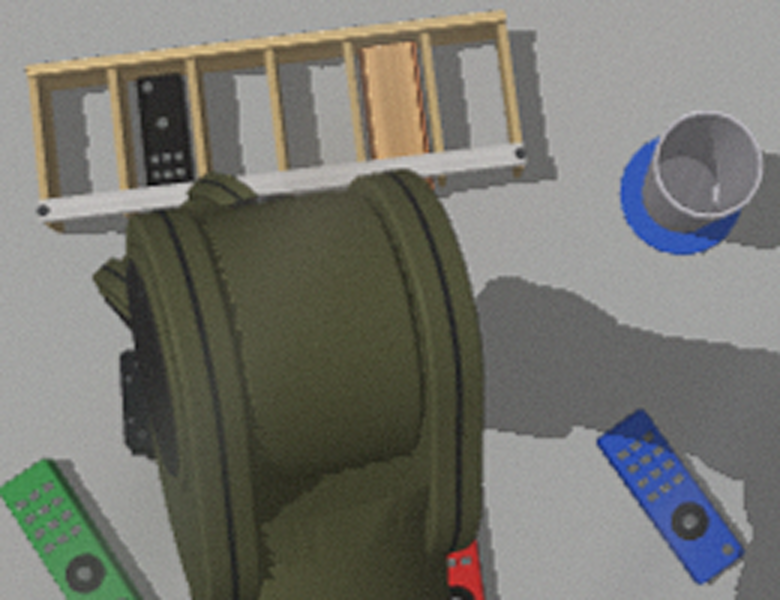

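```bash
python3 - <<'E'
from h import *
from plant import r
d=r.snapshot("side")
for p in cast(d,np.array([[303,495],[531,505]])/3+[170,150],0.0): print(torack(p).round(4))
go(r,rack(-0.175,0.028,0.010),187.2)
E
```

```text
[-0.0168  0.0437  0.    ]
[-0.1466  0.0442  0.    ]
t 15.9 pos [0.4626 0.0723 0.0123] rack [-0.1594  0.0275  0.0123] th -172.9 zaxis [-0.187 -0.027 -0.982] q [-0.05  0.97 -0.32  1.98  0.56  0.47  0.91] F [-6.93 -1.06  8.68] op 0.099
shift units (tool axes) [0.59 0.02 0.21]
turn z units -0.0003
```

The remote advanced 29 mm and is straight, but the leaning fingers press down on its edge (9 N). There is room to go upright now, so I'll back off, undo the lean and continue.

Request:
{"op": "move_arm", "data": {
  "turn": [
    [0,0,0],
    [0,0,0],
    [0,-0.01,0],
    [0,-0.01,0],
    [0,-0.01,0],
    [0,0,0],
    [0,0,0]
  ],
  "dp": [
    [0.3,0,0.04],
    [0.3,0,0.04],
    [0,0,0],
    [0,0,0],
    [0,0,0],
    [0,0,0],
    [0,0,0]
  ],
  "jaw": [0.8,0.8,0.8,0.8,0.8,0.8,0.8]
}}

```text
clock: 16.48
tool_pos: [0.4552, 0.0694, 0.0126]
eef_rot: [-0.062, 0.998, -0.006, -0.013]
contact_force: [0.6, 0.8, 0.5]
opening: 0.1
```

```bash
python3 - <<'E'
from h import *
from plant import r
go(r,rack(-0.120,0.028,0.010),187.2)
E
```

```text
t 16.48 pos [0.4552 0.0694 0.0126] rack [-0.1671  0.0255  0.0126] th -172.84 zaxis [-0.025 -0.014 -1.   ] q [-0.2   0.93 -0.1   2.16  0.84  0.12  0.6 ] F [0.55 0.76 0.54] op 0.1
shift units (tool axes) [-1.89  0.1   0.05]
turn z units -0.0001
```

Request:
{"op": "move_arm", "data": {
  "turn": [
    [0,0,0],
    [0,0,0],
    [0,0,0],
    [0,0,0],
    [0,0,0],
    [0,0,0],
    [0,0,0],
    [0,0,0],
    [0,0,0],
    [0,0,0]
  ],
  "dp": [
    [-0.1,0.1,0],
    [-0.2,0,0],
    [-0.25,0,0],
    [-0.25,0,0],
    [-0.25,0,0],
    [-0.25,0,0],
    [-0.25,0,0],
    [-0.25,0,0],
    [-0.1,0,0],
    [0,0,0]
  ],
  "jaw": [0.8,0.8,0.8,0.8,0.8,0.8,0.8,0.8,0.8,0.8]
}}

```text
clock: 17.32
tool_pos: [0.5033, 0.0776, 0.0112]
eef_rot: [-0.061, 0.998, -0.006, -0.012]
contact_force: [0.2, 0.7, -0.2]
opening: 0.1
```

```bash
python3 - <<'E'
from h import *
from plant import r
go(r,rack(-0.030,0.028,0.010),187.2)
for n in ("side",):
    d=r.snapshot(n); cv2.imwrite(f"pics/{n}10.png",cv2.resize(d["frame"][200:370,190:390],None,fx=4,fy=3.5,interpolation=cv2.INTER_CUBIC))
E
```

```text
t 17.32 pos [0.5033 0.0776 0.0112] rack [-0.1184  0.0277  0.0112] th -172.97 zaxis [-0.023 -0.013 -1.   ] q [-0.09  0.95 -0.25  2.02  0.79  0.3   0.67] F [ 0.24  0.73 -0.23] op 0.1
shift units (tool axes) [-3.53  0.02 -0.04]
turn z units -0.0005
```

View pics/side10.png

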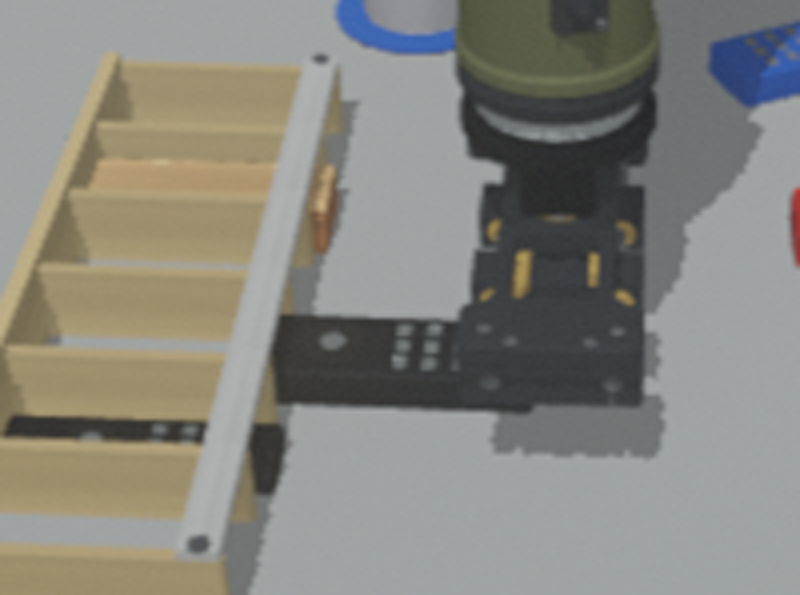

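The nose is entering gap 3 straight, with almost no force on the wrist. I'll keep pushing.

Request:
{"op": "move_arm", "data": {
  "turn": [
    [0,0,0],
    [0,0,0],
    [0,0,0],
    [0,0,0],
    [0,0,0],
    [0,0,0],
    [0,0,0],
    [0,0,0],
    [0,0,0],
    [0,0,0]
  ],
  "dp": [
    [-0.2,0,0],
    [-0.25,0,0],
    [-0.25,0,0],
    [-0.25,0,0],
    [-0.25,0,0],
    [-0.25,0,0],
    [-0.25,0,0],
    [-0.2,0,0],
    [-0.1,0,0],
    [0,0,0]
  ],
  "jaw": [0.8,0.8,0.8,0.8,0.8,0.8,0.8,0.8,0.8,0.8]
}}

```text
clock: 18.2
tool_pos: [0.5526, 0.0837, 0.0098]
eef_rot: [-0.062, 0.998, -0.006, -0.012]
contact_force: [-1.3, -0.6, -0.4]
opening: 0.099
```

```bash
python3 - <<'E'
from h import *
from plant import r
go(r,rack(-0.030,0.028,0.010),187.2)
E
```

```text
t 18.2 pos [0.5526 0.0837 0.0098] rack [-0.0686  0.0276  0.0098] th -172.95 zaxis [-0.023 -0.014 -1.   ] q [-0.03  0.99 -0.35  1.86  0.74  0.45  0.77] F [-1.32 -0.64 -0.39] op 0.099
shift units (tool axes) [-1.54  0.02 -0.05]
turn z units -0.0004
```

Request:
{"op": "move_arm", "data": {
  "turn": [
    [0,0,0],
    [0,0,0],
    [0,0,0],
    [0,0,0],
    [0,0,0],
    [0,0,0],
    [0,0,0],
    [0,0,0]
  ],
  "dp": [
    [-0.2,0,-0.02],
    [-0.2,0,-0.02],
    [-0.2,0,0],
    [-0.2,0,0],
    [-0.2,0,0],
    [-0.2,0,0],
    [-0.1,0,0],
    [0,0,0]
  ],
  "jaw": [0.8,0.8,0.8,0.8,0.8,0.8,0.8,0.8]
}}

```text
clock: 18.87
tool_pos: [0.5848, 0.0877, 0.0101]
eef_rot: [-0.062, 0.998, -0.006, -0.012]
contact_force: [-0.4, -0.3, -0.9]
opening: 0.104
```

```bash
python3 - <<'E'
from h import *
from plant import r
go(r,rack(-0.030,0.028,0.010),187.2)
d=r.snapshot("side"); cv2.imwrite(f"pics/side11.png",cv2.resize(d["frame"][200:370,190:390],None,fx=4,fy=3.5,interpolation=cv2.INTER_CUBIC))
E
```

```text
t 18.87 pos [0.5848 0.0877 0.0101] rack [-0.0362  0.0275  0.0101] th -172.95 zaxis [-0.023 -0.014 -1.   ] q [-0.01  1.01 -0.39  1.76  0.7   0.54  0.83] F [-0.42 -0.28 -0.95] op 0.104
shift units (tool axes) [-0.25  0.02 -0.  ]
turn z units -0.0004
```

View pics/side11.png

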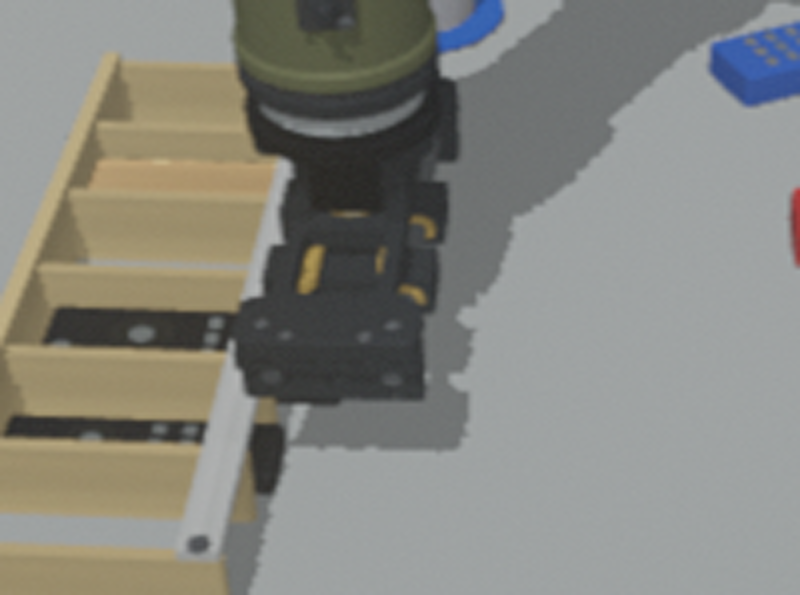

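Request:
{"op": "move_arm", "data": {
  "turn": [
    [0,0,0],
    [0,0,0],
    [0,0,0],
    [0,0,0],
    [0,0,0]
  ],
  "dp": [
    [-0.06,0,0],
    [-0.06,0,0],
    [-0.06,0,0],
    [-0.06,0,0],
    [0,0,0]
  ],
  "jaw": [0.8,0.8,0.8,0.8,0.8]
}}

```text
clock: 19.33
tool_pos: [0.5898, 0.0883, 0.0099]
eef_rot: [-0.062, 0.998, -0.006, -0.013]
contact_force: [-2.7, -0.7, 1.6]
opening: 0.098
```

Request:
{"op": "move_arm", "data": {
  "turn": [
    [0,0,0],
    [0,0,0],
    [0,0,0]
  ],
  "dp": [
    [-0.05,0,0],
    [-0.05,0,0],
    [0,0,0]
  ],
  "jaw": [0.8,0.8,0.8]
}}

```text
clock: 19.58
tool_pos: [0.5901, 0.0883, 0.0097]
eef_rot: [-0.062, 0.998, -0.007, -0.015]
contact_force: [-6.2, -0.1, 6.6]
opening: 0.096
```

Request:
{"op": "move_arm", "data": {
  "turn": [
    [0,0,0],
    [0,0,0],
    [0,0,0]
  ],
  "dp": [
    [-0.08,0,0],
    [0,0,0],
    [0,0,0]
  ],
  "jaw": [0.8,0.8,0.8]
}}

```text
clock: 19.83
tool_pos: [0.5901, 0.0883, 0.0096]
eef_rot: [-0.062, 0.998, -0.007, -0.017]
contact_force: [-10.2, -0.7, 8.8]
opening: 0.1
```

```bash
python3 - <<'E'
from h import *
from plant import r
go(r,rack(-0.120,0.028,0.010),187.2)
E
```

```text
t 19.83 pos [0.5901 0.0883 0.0096] rack [-0.0309  0.0274  0.0096] th -172.89 zaxis [-0.032 -0.017 -0.999] q [-0.01  1.02 -0.41  1.74  0.69  0.57  0.85] F [-10.24  -0.74   8.83] op 0.1
shift units (tool axes) [3.56 0.02 0.11]
turn z units -0.0002
```

It has stopped firmly with 10 N of resistance, so it is home. I'll back off, lift clear and check.

Request:
{"op": "move_arm", "data": {
  "turn": [
    [0,0,0],
    [0,0,0],
    [0,0,0],
    [0,0,0],
    [0,0,0],
    [0,0,0],
    [0,0,0],
    [0,0,0],
    [0,0,0],
    [0,0,0]
  ],
  "dp": [
    [0.1,0,0],
    [0.3,0,0],
    [0.6,0,0],
    [0.8,0,-0.3],
    [0.8,0,-0.6],
    [0.8,0,-0.8],
    [0.8,0,-0.8],
    [0.8,0,-0.8],
    [0.5,0,-0.5],
    [0,0,0]
  ],
  "jaw": [0.8,0.8,0.8,0.8,0.8,0.8,0.8,0.8,0.8,0.8]
}}

```text
clock: 20.67
tool_pos: [0.4592, 0.0733, 0.1105]
eef_rot: [-0.062, 0.998, -0.006, -0.012]
contact_force: [1.2, 0.1, -0.2]
opening: 0.103
```

```bash
python3 - <<'E'
from h import *
from plant import r
go(r,rack(-0.20,0.2,0.15),187.2)
for n in ("side","top"):
    d=r.snapshot(n); cv2.imwrite(f"pics/{n}12.png",cv2.resize(d["frame"][145:370,170:350],None,fx=3.5 if n=="top" else 3.2,fy=3.5 if n=="top" else 2.6,interpolation=cv2.INTER_CUBIC)[:600])
E
```

```text
t 20.67 pos [0.4592 0.0733 0.1105] rack [-0.1626  0.0289  0.1105] th -172.86 zaxis [-0.022 -0.014 -1.   ] q [-0.02  0.75 -0.4   2.12  0.7   0.43  0.73] F [ 1.24  0.09 -0.19] op 0.103
shift units (tool axes) [ 1.54  6.82 -1.62]
turn z units -0.0002
```

View pics/top12.png

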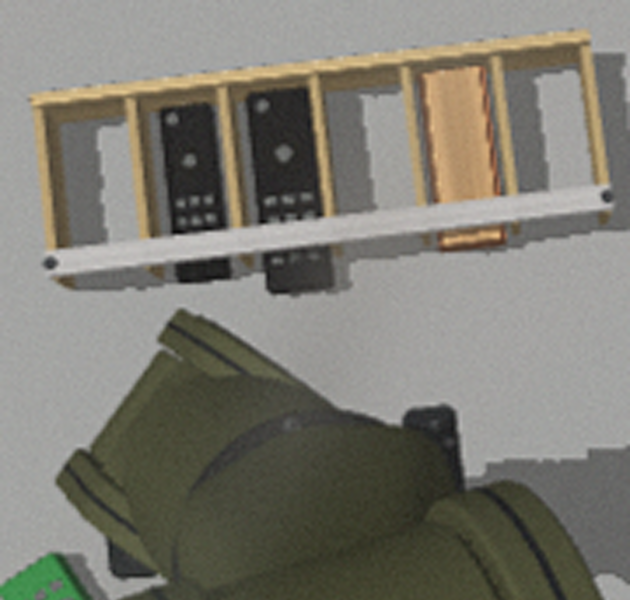

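View pics/side12.png

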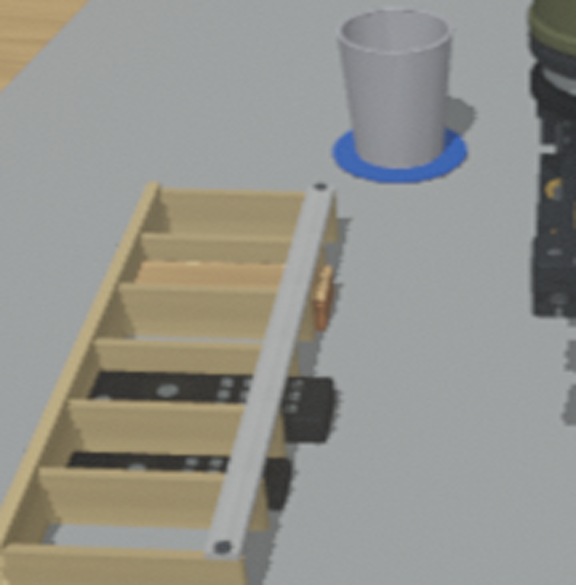

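```bash
python3 - <<'E'
from h import *
from plant import r
d=r.snapshot("side")
print([torack(p).round(4).tolist() for p in cast(d,np.array([[326,440]])/[3.2,2.6]+[170,145],0)])
print([torack(p).round(4).tolist() for p in cast(d,np.array([[334,379],[331,409]])/[3.2,2.6]+[170,145],0.024)])
t=r.snapshot("top")
print([torack(p).round(4).tolist() for p in cast(t,np.array([[268,294],[333,287]])/3.5+[170,145],0.0)])
print([torack(p).round(4).tolist() for p in cast(t,np.array([[247,96],[311,86]])/3.5+[170,145],0.024)])
E
```

```text
[[-0.0181, 0.0419, 0.0]]
[[-0.0196, 0.009, 0.024], [-0.0214, 0.0371, 0.024]]
[[-0.0198, 0.0487, 0.0], [-0.0204, 0.0065, 0.0]]
[[0.1057, 0.0453, 0.024], [0.1073, 0.0039, 0.024]]
```

Both views put the near end at rack x ≈ -0.020, which is fully home, with the remote flat in gap 3. The slim remote, domino box and tumbler look unmoved. I'll hand in.

```bash
python3 - <<'E'
from plant import r
print(r.finish_job(), r.get_state()["clock"])
E
```

```text
the job is handed in; nothing more can be done
the job is handed in; nothing more can be done
```

The thick black remote is in the third gap from the left, flat and fully home against the back. I handed the job in at about 21 s of the 61 s allowed; no verdict is reported.

- **Counting:** I slid the closed fingertips along the rail from gap 1 to gap 2 to gap 3, with about 7–13 N of contact at each.
- **Pushing:** I pushed the remote left from its right side with the two fingers spread, then lengthwise into gap 3 from its near end. It was never gripped or lifted.
- **Final checks:** both cameras put its near end about 20 mm out of the mouth (readings 18–21 mm, target 20 mm). Its centre is at rack y of about 0.025–0.028 m, inside the allowed 0.021–0.037 m. The push ended against a firm stop at about 10 N.
- **Other objects:** by eye, the slim remote, domino box and tumbler look unmoved; I did not measure their positions. The arm was clear of everything.
- **One deviation:** at the start of the lengthwise push I leaned the wrist forward about 11° because joint 6 was near its limit. The leaning fingers pressed down with about 9 N, so I backed off, set them nearly upright and finished the push without trouble.

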